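# Fill the sweet tins by colour, close the double lid, lift the cover alone

### The arm

A 6-joint arm with a two-finger parallel gripper is mounted at the origin on a cart in front of the work surface, level with it; the furniture and walls round the work are solid. World frame = base frame: x ahead of the robot, y to its left, z up, the work surface at z = 0. Lengths are in m, angles in rad, forces in N, time in s.
With the tool pointing down it reaches from about 0.425 to 0.95 m from the base axis. Payload 3.5 kg.
Tool frame: the origin (TCP) lies at the very end of the fingers, on their centre line; the grasp point (between the pads) lies 19 mm behind it (grip_depth is the distance from the TCP to the grasp point, in m); x points along the fingers, z is the direction in which the jaws open and shut, and the axes are right-handed (so a half turn about x gives the same grasp; the last joint's range is limited). The gripper opens to 85 mm and grips with 20 to 120 N. Pads are 22 mm wide; open, the fingers measure 114 mm over their backs; the gripper's body (76 mm by 85 mm) begins 54 mm behind the grasp point. The pads swing forward as they close: fully open they stand 13 mm farther back than shut.
Start: joints at [-0.15, 0.286, 1.577, -0, 1.279, -0.15], TCP at [0.675, 0, 0.204] pointing down, gripper open.
Joint ranges: [-2.77, 2.77], [-0.9, 2.22], [0.21, 2.48], [-1.53, 4.67], [0.24, 2.81], [-2.84, 2.84]. Speed limits (rad/s): [2.79, 2.79, 3.14, 3.14, 3.14, 3.14].

### API

Orientations are given as a unit quaternion [x, y, z, w].
In Python, from plant import get_state, read_camera, calibration, sign_off, recognise, grip_depth gives the robot as it stands. The module is installed in compiled form; this text tells all that it offers.
- The arm moves only by the tool servo_tool, never from a script. Its argument "deltas" is a list that holds one entry, the list of rows, each a list of 4 numbers: the shift along the world's x, y, z scaled (see below), then the turn about the world's z scaled (see below). In form: [[[tx, ty, tz, spin], ...]]. A call has exactly 5 rows; each row is the pose to reach, as a shift and turn from the pose commanded when the call began; what a row does not reach only later rows make up. The controller multiplies each number of a shift by 10 cm and each number of a turn by 90 degrees. A row lasts 1/10 s, in which the tool goes at most 50 mm and 8.59 degrees, less where a joint would pass 70% of its speed; a pose out of reach is approached as far as the arm can. A call with a number of a shift or a turn outside -1 to 1 is refused whole. A call with a gripper value outside its range is refused whole. "claw" is the gripper's target within -1 to 1 (fully open at 1, half-way at 0, shut at -1), set as the call begins (left out, the last holds). The fingers move at their own pace and stop on an object; "force" is the grip in N (left out, the last holds). Time passes only in rows, so rows that repeat a pose let the fingers close, or fill a call up. It gives the time, the measured TCP pose, the force and the opening at its end, in the units of the state.
- get_state(): the state, without advancing time (a new reading comes with each control period).
- read_camera(name): name is "scene" or "side" or "wrist"; returns the picture (420x560x3 uint8, blue, green, red); there is no depth.
- calibration(name): a dict with "intrinsics" (3x3 intrinsics, pixels), "R" (3x3) and "t" (3): a world point X has camera coordinates R X + t; the wrist camera has in their place "T_tool_cam" (4x4, takes a point from camera to tool coordinates, whose origin is the TCP and whose axes are the tool frame's). Camera axes: x right, y down, z forward; pixel columns grow to the right and rows downward; lengths in m; the calibration is good to about 2 mm. A picture is of the moment at which its call begins: read the wrist's pose just before it. calibration takes no time and is no camera call.
- sign_off(): hands the job in, once; it reports no verdict.
Trained networks look in the newest picture that a camera, given by its name, has taken for a name from the list of things; names that differ only in an ending like _2 or _b are one class to them, and where a whole thing is asked for, a point or a joint stands for the part that bears it (a point fixed in the world has none). Each returns a list of dicts, best first, with "p" (0 to 1); they miss things now and then, are a little off and sometimes report something else, mostly with a low value. They report only what shows in the picture. A call takes as long as a camera call.
- recognise(camera, query): "at" ([x, y, z] in m, in world coordinates, good to about 4 mm: the middle of the surface that is visible of it).
The state is a dict: "time": time; "qpos": joint angles; "dq": joint speeds; "joint_efforts": joint torques, N m; "eef_pos": TCP position; "tcp_rot": TCP orientation; "contact_force": force on the tool from outside, world axes, zero at the start; "wrist_torque": the same for the moment, N m; "opening": opening from 0.0 (shut) to 1.0 (fully open).
Only numpy, scipy, OpenCV 4.12 (cv2) and the standard library are available. Lean on these libraries where they do the work, as an engineer would, in place of code of your own. Each camera call takes 0.05 s, during which the arm holds its last target. There are 200 camera calls.

### The job

Drop each little tube into the open tin of the colour of its cap, then pick up the double lid (inner lid and red cover together, by the wooden knob) and close the red tin with it. Then take the red cover alone by its collar and lift it straight up at least 12 cm, leaving the inner lid seated and undisturbed in the tin, and finish while still holding the cover level and still above its tin. Do not take the two lids apart before they are on the tin, and do not shove the tins or the other goods about.

Things in the scene. Friction and masses are not known exactly. Their poses are not given: they have to be found in the camera images.
- red_tube_mid (a point): centre (half-way up) of the upright small tube with a red cap: 27 mm diameter, 44 mm tall, white below, red cap on its upper 18 mm; 30 g
- green_tube_mid (a point): centre (half-way up) of the upright small tube with a green cap, otherwise like the red one
- red_tin: open round red tin, loose, 0.6 kg, 90 mm outer and 84 mm inner diameter, 70 mm tall, inner floor 4 mm up; origin at the centre of its underside, z up
- red_tin_mouth (a point): centre of the red tin's mouth, level with its rim (70 mm above its underside)
- green_tin: open round green tin of the same size and weight; origin at the centre of its underside; it stays open
- knob (a point): grip point on the knob of the inner lid, on its axis and 10 mm below the top of the knob, 72 mm above the underside of the inner lid. The knob is a straight wooden rod 24 mm across; it comes up through the collar of the cover and stands 32 mm above the collar's top. Lifting the knob lifts both lids, as the cover rests on the inner lid's flange
- inner_lid: brass inner lid, 120 g: a chamfered plug of 78 mm diameter, 12 mm deep, that enters the tin's mouth; above it a flange of 100 mm diameter, 4 mm thick, that comes to rest on the tin's rim; then the knob. Origin at the centre of the plug's underside, z up. It starts standing with the plug on the counter
- inner_flange (a point): centre of the underside of the inner lid's flange (12 mm above the lid's underside); at the height of the tin's mouth when seated
- collar (a point): centre of the collar of the red cover, 6 mm below the collar's top and 24 mm above the upper face of the cover's plate. The collar is a tube of 42 mm outer and 32 mm inner diameter, 30 mm high, round the knob; grip it across its outside
- cover: red outer cover, about 120 g: a flat ring plate of 110 mm diameter, 4 mm thick, with the collar in the middle and a skirt 11 mm down round the edge (inner diameter 104 mm). Origin at the centre of the underside of the plate (28 mm below the collar's grip point), z up. It starts loosely nested on the inner lid, and comes off straight up; the knob's top stands 66 mm above the plate's underside while nested
- jam_jar: bystander: jar with a white cap, 62 mm across, 82 mm tall, loose, behind the work between two cake stands; origin at its underside
- cream_jar: bystander: small jar with a white cap, 50 mm across, 60 mm tall, loose, between two cake stands on the right; origin at its underside
- gift_box_1: bystander: red gift box, 94x119x59 mm, loose, at the left; origin at its underside

How it is judged:
On the way, in this order (a step that is already met when the one before it is completed fails the run):
1. each tube lies in the tin of its cap's colour (horizontal distance between red_tube_mid and red_tin below 0.036 m and z of red_tube_mid in the frame of red_tin below 0.045 m and horizontal distance between green_tube_mid and green_tin below 0.036 m and z of green_tube_mid in the frame of green_tin below 0.045 m), for 0.2 s.
2. the nested lids are seated together on the red tin: inner flange on the rim, cover resting on the inner lid, tool not touching the knob (horizontal distance between inner_lid and red_tin_mouth below 0.007 m and z of inner_flange in the frame of red_tin_mouth between -0.004 and 0.004 m and angle between the z axis of inner_lid and the z axis of red_tin, either way round below 0.07 rad and z of cover in the frame of inner_lid below 0.02 m and contact force between the fingers and inner_lid below 0.1 N), for 0.1 s.
At the end, for the whole second after the job is handed in: Tubes inside the tins of their colour; inner lid seated on the red tin (axis within 7 mm, flange within 4 mm of the rim, tilt under 0.07 rad); cover gripped, raised over 10 cm above where it nests, within 60 mm of the tin's axis, tilt under 0.2 rad, at rest, touching neither lid nor tin (all of step 1 and horizontal distance between inner_lid and red_tin_mouth below 0.007 m and z of inner_flange in the frame of red_tin_mouth between -0.004 and 0.004 m and angle between the z axis of inner_lid and the z axis of red_tin, either way round below 0.07 rad and z of cover in the frame of inner_lid above 0.116 m and horizontal distance between cover and red_tin below 0.06 m and angle between cover's own z axis and vertical below 0.2 rad and linear speed of cover below 0.03 m/s and contact force between the fingers and cover above 1 N and contact force between each of cover, the fingers and inner_lid below 0.1 N and contact force between cover and red_tin below 0.1 N and angle between each of red_tin, green_tin's own z axis and vertical below 0.1 rad); the arm keeps its last pose, push and grip.
It fails at once if the cover is lifted off (over 12 mm) while the inner lid is not seated on the red tin (z of cover in the frame of inner_lid above 0.028 m and not (horizontal distance between inner_lid and red_tin_mouth below 0.007 m and z of inner_flange in the frame of red_tin_mouth between -0.004 and 0.004 m and angle between the z axis of inner_lid and the z axis of red_tin, either way round below 0.07 rad)).
It fails at once if a tin is shoved more than 40 mm or tipped (distance of any of red_tin, green_tin from where it was at the start of the episode above 0.04 m or angle between any of red_tin, green_tin's own z axis and vertical above 0.35 rad).
It fails at once if a bystander is shoved more than 30 mm (distance of any of jam_jar, cream_jar, gift_box_1 from where it was at the start of the episode above 0.03 m).
It also fails if it takes over 64 s, if anything falls off the work surface, if the arm or the gripper's body presses on something with over 40 N, if the wrist force passes 120 N, or if a joint passes its speed limit or range.

## Working session

There is one attempt and no reset: what is moved stays moved. The work goes in short steps, Python scripts to look and compute and a tool call to move; the robot and the scene stay as the last step left them, time stands still between calls to the robot, and variables do not carry over. Pictures are saved under pics/ and viewed, about 8 in all and at most 12, crops included, and the job is handed in when it is done.

Besides the shell and the picture viewer there is one more tool, called after ">>>" as name([rows], argument=value, ...), one row to a line, values as JSON. servo_tool: Moves the arm, as the interface text tells. Its arguments: {"type":"object","properties":{"deltas":{"type":"array"},"claw":{"type":"number"},"force":{"type":"number"}},"required":["deltas"]}

```bash
mkdir -p pics; python3 - <<'E'
from plant import *
import cv2,numpy as np
s=get_state();print(s['time'],s['eef_pos'],s['tcp_rot'],s['opening'],grip_depth)
for c in ['scene','side']:
    im=read_camera(c);cv2.imwrite(f'pics/{c}0.png',im)
    for q in ['red_tube_mid','green_tube_mid','red_tin','green_tin','knob','collar','cover','inner_lid','red_tin_mouth','jam_jar','cream_jar','gift_box_1']:
        try: print(c,q,[(np.round(d['at'],3).tolist(),round(d['p'],2)) for d in recognise(c,q)[:3]])
        except Exception as e: print(c,q,e)
a=cv2.imread('pics/scene0.png');b=cv2.imread('pics/side0.png')
print(calibration('wrist'))
E
```

```text
0.0 [6.74274184e-01 1.36777948e-04 2.02432289e-01] [1.17635777e-04 7.07930910e-01 1.36284058e-04 7.06281668e-01] 0.9998583694591088 0.0187
scene red_tube_mid [([0.41, 0.142, 0.026], 0.52)]
scene green_tube_mid [([0.4, -0.198, 0.034], 0.5)]
scene red_tin [([0.428, -0.377, 0.036], 0.89), ([0.401, -0.199, 0.034], 0.42), ([0.616, -0.015, 0.056], 0.27)]
scene green_tin [([0.446, -0.016, 0.04], 0.55), ([0.444, 0.35, 0.021], 0.19)]
scene knob [([0.454, 0.366, 0.065], 0.54)]
scene collar [([0.441, 0.352, 0.022], 0.9)]
scene cover [([0.441, 0.351, 0.023], 0.7)]
scene inner_lid []
scene red_tin_mouth [([0.423, -0.377, 0.04], 0.64)]
scene jam_jar [([0.62, -0.014, 0.06], 0.89)]
scene cream_jar [([0.631, -0.378, 0.042], 0.78), ([0.442, 0.35, 0.019], 0.56)]
scene gift_box_1 [([0.622, 0.423, 0.04], 0.59)]
side red_tube_mid [([0.458, 0.39, 0.018], 0.63), ([0.46, 0.381, 0.066], 0.26)]
side green_tube_mid []
side red_tin [([0.428, -0.344, 0.047], 0.82)]
side green_tin [([0.447, 0.024, 0.043], 0.9)]
side knob []
side collar [([0.459, 0.39, 0.018], 0.64)]
side cover [([0.457, 0.394, 0.017], 0.64)]
side inner_lid [([0.46, 0.38, 0.07], 0.68)]
side red_tin_mouth [([0.426, -0.338, 0.046], 0.63), ([0.459, 0.381, 0.07], 0.63)]
side jam_jar []
side cream_jar []
side gift_box_1 [([0.655, 0.442, 0.047], 0.59)]
{'intrinsics': array([[326.89296485,   0.        , 273.97379527],
       [  0.        , 326.89296485, 208.42668365],
       [  0.        ,   0.        ,   1.        ]]), 'T_tool_cam': array([[ 7.68048617e-04, -2.73985696e-01,  9.61733460e-01,
        -1.70997038e-01],
       [-4.17641946e-04, -9.61733748e-01, -2.73985444e-01,
         6.92135048e-02],
       [ 9.99999618e-01, -1.91226092e-04, -8.53086194e-04,
        -3.74703625e-04],
       [ 0.00000000e+00,  0.00000000e+00,  0.00000000e+00,
         1.00000000e+00]])}
```

View pics/scene0.png

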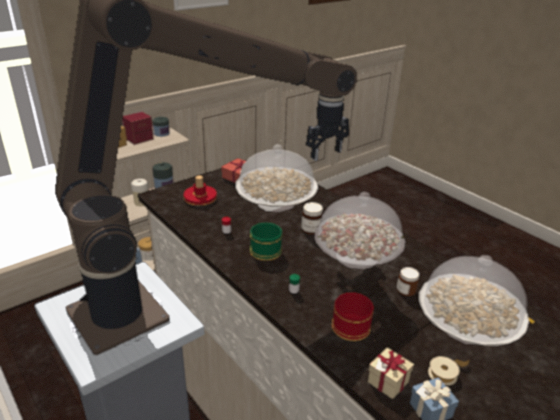

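View pics/side0.png

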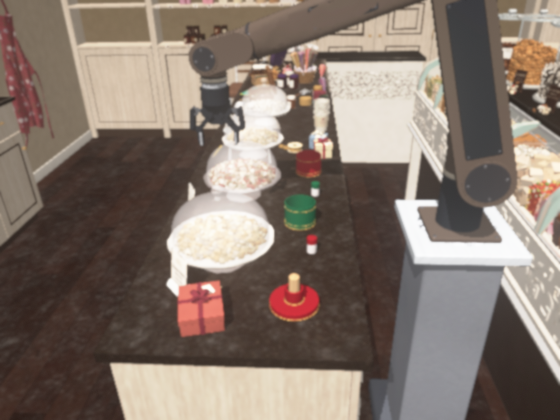

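The scene view shows the lid at (200,190), the red tube at (227,226), the green tin at (266,241), the green tube at (294,284) and the red tin at (353,316). The side view has the same row at x≈0.40–0.46, with domed stands behind it. I'll refine these positions with a silhouette fit.

```bash
cat > h.py <<'E'
from plant import *
import cv2,numpy as np
from scipy.optimize import least_squares
from scipy.spatial.transform import Rotation as Ro
MODEL={ # (colour, [(z,r)..], z-origin)
 'red_tin':('r',[(0,.045),(.07,.045)]),'green_tin':('g',[(0,.045),(.07,.045)]),
 'red_tube':('r',[(.026,.0135),(.044,.0135)]),'green_tube':('g',[(.026,.0135),(.044,.0135)]),
 'lid':('r',[(.005,.055),(.020,.055),(.05,.021)])}
TH=np.linspace(0,2*np.pi,40)
def cam(c):
    k=calibration(c)
    if c!='wrist': return k['intrinsics'],np.array(k['R']),np.array(k['t'])
    s=get_state();T=np.eye(4);T[:3,:3]=Ro.from_quat(s['tcp_rot']).as_matrix();T[:3,3]=s['eef_pos']
    M=np.linalg.inv(T@np.array(k['T_tool_cam']));return k['intrinsics'],M[:3,:3],M[:3,3]
def proj(C,P):
    q=(np.atleast_2d(P)@C[1].T+C[2])@np.array(C[0]).T;return q[:,:2]/q[:,2:]
def pts(n,xy,z0=0):
    return np.vstack([np.c_[xy[0]+r*np.cos(TH),xy[1]+r*np.sin(TH),0*TH+z+z0] for z,r in MODEL[n][1]])
def feat(poly):
    h=cv2.convexHull(np.float32(poly)).reshape(-1,2);m=cv2.moments(h)
    return np.r_[m['m10']/m['m00'],m['m01']/m['m00']],h
def mask(im,col):
    h=cv2.cvtColor(im,cv2.COLOR_BGR2HSV);H,S,V=[h[...,i].astype(int) for i in range(3)]
    k=((H<8)|(H>170))&(S>140)&(V>50) if col=='r' else (H>50)&(H<90)&(S>100)&(V>25)
    return k.astype(np.uint8)
def fit(n,xy0,views,z0=0,lim=12):
    """views: [(C,im)]; returns xy, residual px"""
    obs=[]
    for C,im in views:
        g,_=feat(proj(C,pts(n,xy0,z0)));k,lab,st,ce=cv2.connectedComponentsWithStats(mask(im,MODEL[n][0]))
        d=[np.hypot(*(ce[i]-g)) if st[i,4]>15 else 1e9 for i in range(1,k)]
        if not d or min(d)>lim: obs.append(None);continue
        i=1+int(np.argmin(d));ys,xs=np.nonzero(lab==i)
        f,h=feat(np.r_[np.c_[xs-.5,ys-.5],np.c_[xs+.5,ys+.5],np.c_[xs-.5,ys+.5],np.c_[xs+.5,ys-.5]]);obs.append(f)
    def res(x): return np.concatenate([feat(proj(C,pts(n,x,z0)))[0]-o for (C,_),o in zip(views,obs) if o is not None])
    if all(o is None for o in obs): return None,None
    r=least_squares(res,xy0,diff_step=1e-3,x_scale=.01);return r.x,r.fun
E
python3 - <<'E'
from h import *
V=[(cam(c),cv2.imread(f'pics/{c}0.png')) for c in ('scene','side')]
for n,x in dict(red_tin=(.44,-.36),green_tin=(.46,0),red_tube=(.415,.15),green_tube=(.405,-.193),lid=(.455,.37)).items():
    for v in (V,V[:1],V[1:]):
        a,r=fit(n,x,v,lim=25);print(n,None if a is None else (np.round(a,4),np.round(r,1)))
for c in V: print(-c[0][1].T@c[0][2],c[0][0][0,0])
E
```

```text
red_tin (array([ 0.4329, -0.3685]), array([-2. ,  0. , -2.2, -5.7]))
red_tin (array([ 0.4369, -0.3714]), array([ 0., -0.]))
red_tin (array([ 0.4251, -0.3166]), array([ 0., -0.]))
green_tin (array([0.4592, 0.0122]), array([-2.8, -0.3, -2.1, -3.8]))
green_tin (array([0.4648, 0.0063]), array([-0., -0.]))
green_tin (array([0.4527, 0.0344]), array([0., 0.]))
red_tube (array([0.4213, 0.1524]), array([-0.6,  1.3, -0.8,  0.4]))
red_tube (array([0.4267, 0.1574]), array([-0., -0.]))
red_tube (array([0.4193, 0.1505]), array([-0.,  0.]))
green_tube (array([ 0.4094, -0.1853]), array([-0.5,  0.8, -0.8,  0.3]))
green_tube (array([ 0.4125, -0.1835]), array([ 0., -0.]))
green_tube (array([ 0.4067, -0.1878]), array([0., 0.]))
lid (array([0.4602, 0.3734]), array([-0.5,  0.9, -0.5,  0.1]))
lid (array([0.4647, 0.3775]), array([0., 0.]))
lid (array([0.4592, 0.3731]), array([-0.,  0.]))
[-0.28970106 -0.96094721  0.87820303] 510.6832507918485
[0.43165106 1.17534044 0.68019503] 457.65242820912493
```

>>> servo_tool([
  [[-0.2,0,0.1,0],[-0.4,0,0.2,0],[-0.6,0,0.2,0],[-0.8,0,0.2,0],[-1,0,0.2,0]],
], claw=1)

```text
time: 1.8
eef_pos: [0.5742, 0.0, 0.224]
tcp_rot: [-0.0, 0.707, -0.0, 0.707]
contact_force: [0.8, -0.8, -0.3]
opening: 1.001
```

>>> servo_tool([
  [[-0.3,0,0,0],[-0.6,0,0,0],[-0.9,0,0,0],[-1,0,0,0],[-1,0,0,0]],
])

```text
time: 2.3
eef_pos: [0.4746, 0.0001, 0.2242]
tcp_rot: [0.0, 0.707, -0.0, 0.708]
contact_force: [0.6, 0.2, -0.2]
opening: 0.997
```

```bash
python3 - <<'E'
from h import *
C=cam('wrist');im=read_camera('wrist');cv2.imwrite('pics/w1.png',im)
print(get_state()['eef_pos'],get_state()['time'])
for n,x in dict(green_tin=(.462,.01),green_tube=(.41,-.186),red_tube=(.42,.152)).items():
    a,r=fit(n,x,[(C,im)],lim=60);print(n,a,r,proj(C,[[*x,0.04]]))
E
```

```text
[ 4.75489207e-01 -7.33768179e-05  2.24377437e-01] 2.35
green_tin [ 0.45257551 -0.00698219] [5.59952412e-07 6.53567383e-07] [[262.83317514 171.55908845]]
green_tube [ 0.40582083 -0.19000056] [-1.12098860e-07 -1.10021949e-06] [[223.09451357 326.1117107 ]]
red_tube [0.41872973 0.15105852] [-1.46995490e-06 -9.23515859e-07] [[218.31679973  27.10753908]]
```

View pics/w1.png

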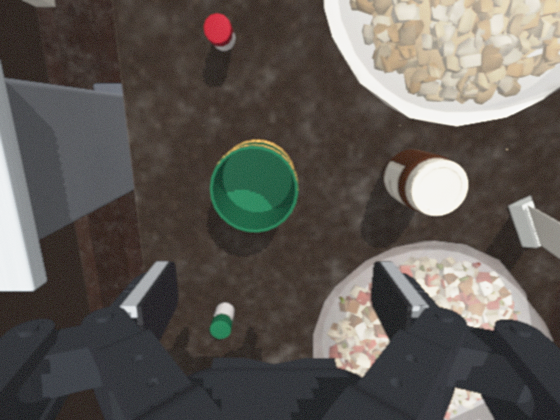

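The wrist view shows the green tin's rim centred at (255,189), the green cap at (222,326) and the red cap at (219,30). The stand plates are well to the right. I'll go to the green tube first.

>>> servo_tool([
  [[-0.3,-0.1,0,0],[-0.5,-0.3,0,0],[-0.68,-0.6,0,0],[-0.68,-0.95,0,0],[-0.68,-0.95,0,0]],
], claw=0.3, force=30)

```text
time: 2.85
eef_pos: [0.4079, -0.0982, 0.2245]
tcp_rot: [0.001, 0.707, -0.002, 0.708]
contact_force: [-0.5, 0.2, 0.9]
opening: 0.65
```

>>> servo_tool([
  [[0,-0.3,-0.2,0],[0,-0.6,-0.4,0],[0,-0.94,-0.6,0],[0,-0.94,-0.8,0],[0,-0.94,-0.8,0]],
])

```text
time: 3.35
eef_pos: [0.406, -0.1883, 0.1407]
tcp_rot: [0.002, 0.709, 0.001, 0.705]
contact_force: [-1.0, 0.6, -0.4]
opening: 0.65
```

```bash
python3 - <<'E'
from h import *
C=cam('wrist');im=read_camera('wrist');cv2.imwrite('pics/w2.png',im)
print(get_state()['eef_pos'],get_state()['time'],get_state()['opening'])
for n,x in dict(green_tube=(.407,-.189),green_tin=(.455,-.005)).items():
    a,r=fit(n,x,[(C,im)],lim=60);print(n,a,r,proj(C,[[*x,0.04]]))
# rim of green tin in w1 : back-project pixel (255,189) to z=.07
s=[.4748,0,.2243];T=np.eye(4);T[:3,:3]=Ro.from_quat([0,.7071,0,.7071]).as_matrix();T[:3,3]=s
T=T@calibration('wrist')['T_tool_cam'];K=calibration('wrist')['intrinsics']
d=T[:3,:3]@np.linalg.inv(K)@[255,189,1];print(T[:3,3]+d*(.07-T[2,3])/d[2])
E
```

```text
[ 0.40687319 -0.18837915  0.14248148] 3.4 0.6523424093287881
green_tube [ 0.40660885 -0.18901788] [-2.15124999e-07  5.30113823e-07] [[276.42713548 200.57611793]]
green_tin None None [[344.50131327 -52.17134312]]
[ 0.45483674 -0.0028991   0.07      ]
```

View pics/w2.png

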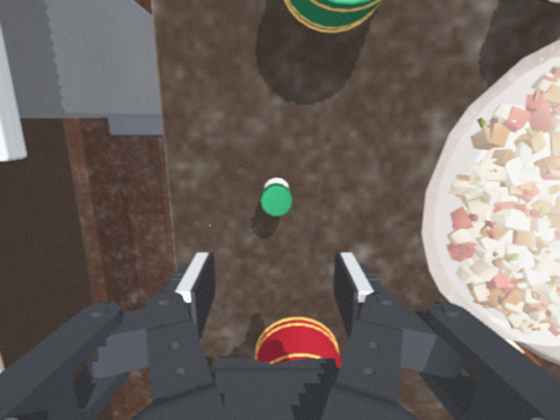

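The green cap is at (277,200), which puts it right under the tool. I'll descend and grip.

>>> servo_tool([
  [[0,0,-0.25,0],[0,0,-0.5,0],[0,0,-0.75,0],[0,0,-0.95,0],[0,0,-1,0]],
])

```text
time: 3.9
eef_pos: [0.407, -0.1877, 0.0429]
tcp_rot: [0.0, 0.708, 0.001, 0.706]
contact_force: [0.2, -0.2, 0.4]
opening: 0.65
```

>>> servo_tool([
  [[0,0,-0.1,0],[0,0,-0.2,0],[0,0,-0.3,0],[0,0,-0.3,0],[0,0,-0.3,0]],
])

```text
time: 4.4
eef_pos: [0.407, -0.189, 0.0138]
tcp_rot: [0.0, 0.707, 0.0, 0.707]
contact_force: [-0.2, 0.3, -0.6]
opening: 0.646
```

>>> servo_tool([
  [[0,0,0,0],[0,0,0,0],[0,0,0,0],[0,0,0,0],[0,0,0,0]],
], claw=-1)

```text
time: 4.9
eef_pos: [0.4074, -0.1893, 0.0145]
tcp_rot: [-0.0, 0.707, -0.0, 0.707]
contact_force: [-0.9, 1.0, 4.9]
opening: 0.274
```

>>> servo_tool([
  [[0,0,0.1,0],[0,0,0.3,0],[0,0,0.55,0],[0,0,0.8,0],[0,0,1,0]],
])

```text
time: 5.4
eef_pos: [0.4072, -0.189, 0.1155]
tcp_rot: [-0.0, 0.707, -0.0, 0.708]
contact_force: [0.6, 0.3, 0.2]
opening: 0.272
```

>>> servo_tool([
  [[0.1,0.2,0.1,0],[0.2,0.4,0.1,0],[0.3,0.6,0.1,0],[0.4,0.8,0.1,0],[0.48,1,0.1,0]],
])

```text
time: 5.9
eef_pos: [0.4552, -0.088, 0.124]
tcp_rot: [0.0, 0.707, -0.0, 0.707]
contact_force: [0.8, 0.2, -1.0]
opening: 0.269
```

>>> servo_tool([
  [[0,0.2,0,0],[0,0.4,0,0],[0,0.7,0,0],[0,0.86,0,0],[0,0.86,0,0]],
])

```text
time: 6.4
eef_pos: [0.4545, -0.0013, 0.1238]
tcp_rot: [-0.001, 0.707, 0.001, 0.707]
contact_force: [-0.8, 0.2, -0.3]
opening: 0.268
```

>>> servo_tool([
  [[0,0,-0.2,0],[0,0,-0.4,0],[0,0,-0.48,0],[0,0,-0.48,0],[0,0,-0.48,0]],
])

```text
time: 6.9
eef_pos: [0.4554, -0.0035, 0.0764]
tcp_rot: [0.0, 0.707, -0.0, 0.707]
contact_force: [0.8, 0.0, 0.1]
opening: 0.266
```

>>> servo_tool([
  [[0,0,0,0],[0,0,0,0],[0,0,0,0],[0,0,0,0],[0,0,0,0]],
], claw=0)

```text
time: 7.4
eef_pos: [0.4551, -0.003, 0.076]
tcp_rot: [-0.0, 0.707, -0.0, 0.707]
contact_force: [-0.3, -0.5, 0.2]
opening: 0.497
```

>>> servo_tool([
  [[0,0,0.2,0],[0,0,0.5,0],[-0.1,0.2,0.8,0],[-0.2,0.5,0.9,0],[-0.35,0.8,0.9,0]],
], claw=0.3)

```text
time: 7.9
eef_pos: [0.4216, 0.0775, 0.1687]
tcp_rot: [0.0, 0.705, -0.001, 0.709]
contact_force: [0.3, -0.3, -0.2]
opening: 0.649
```

>>> servo_tool([
  [[0,0.2,0,0],[0,0.4,0,0],[0,0.6,0,0],[0,0.74,0,0],[0,0.74,0,0]],
])

```text
time: 8.4
eef_pos: [0.4197, 0.1522, 0.1658]
tcp_rot: [-0.001, 0.707, 0.001, 0.707]
contact_force: [0.6, 0.9, -0.5]
opening: 0.647
```

```bash
python3 - <<'E'
from h import *
C=cam('wrist');im=read_camera('wrist');cv2.imwrite('pics/w3.png',im)
print(get_state()['eef_pos'],get_state()['time'],get_state()['opening'])
for n,x in dict(red_tube=(.419,.151),green_tin=(.455,-.003),lid=(.46,.373)).items():
    a,r=fit(n,x,[(C,im)],lim=60);print(n,a,r,proj(C,[[*x,0.04]]))
E
```

```text
[0.41980944 0.15140192 0.16576369] 8.45 0.6501518559707006
red_tube [0.41932692 0.14908438] [-9.08488516e-07  6.32245474e-07] [[273.87291234 193.85015664]]
green_tin [ 0.45384561 -0.00745058] [ 7.63242099e-07 -2.72371199e-06] [[307.49968662 335.2682219 ]]
lid None None [[329.41621019 -95.7523356 ]]
```

View pics/w3.png

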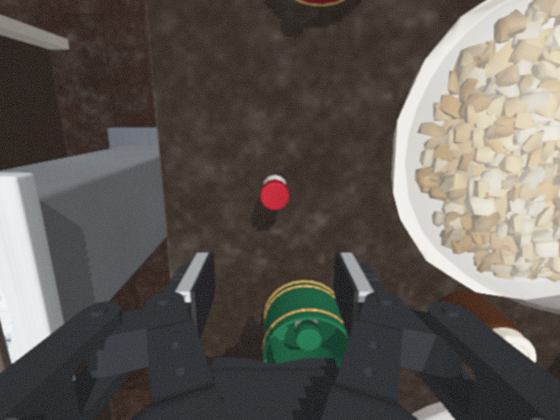

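The green tube stands inside its tin (cap at 307,335). The red cap is at (275,195), about 2 mm off the tool axis. Descending.

>>> servo_tool([
  [[0,-0.02,-0.25,0],[0,-0.02,-0.5,0],[0,-0.02,-0.75,0],[0,-0.02,-0.95,0],[0,-0.02,-1,0]],
])

```text
time: 8.95
eef_pos: [0.418, 0.148, 0.0634]
tcp_rot: [0.0, 0.709, -0.001, 0.705]
contact_force: [-0.1, -0.1, -0.0]
opening: 0.648
```

>>> servo_tool([
  [[0,0,-0.2,0],[0,0,-0.4,0],[0,0,-0.52,0],[0,0,-0.52,0],[0,0,-0.52,0]],
])

```text
time: 9.45
eef_pos: [0.4206, 0.1489, 0.0145]
tcp_rot: [0.0, 0.707, -0.0, 0.707]
contact_force: [-0.3, 0.1, 0.4]
opening: 0.654
```

>>> servo_tool([
  [[0,0,0,0],[0,0,0,0],[0,0,0,0],[0,0,0,0],[0,0,0,0]],
], claw=-1)

```text
time: 9.95
eef_pos: [0.426, 0.1497, 0.0189]
tcp_rot: [0.0, 0.703, 0.001, 0.711]
contact_force: [-0.3, -0.0, 15.1]
opening: 0.042
```

>>> servo_tool([
  [[0,0,0.1,0],[0,0,0.3,0],[0,0,0.55,0],[0,0,0.8,0],[0,0,1,0]],
])

```text
time: 10.45
eef_pos: [0.4203, 0.1491, 0.1157]
tcp_rot: [-0.0, 0.706, 0.0, 0.708]
contact_force: [0.7, -0.2, -0.3]
opening: 0.003
```

The grip missed: the fingers shut at 0.003. I'll look.

```bash
python3 - <<'E'
from h import *
C=cam('wrist');im=read_camera('wrist');cv2.imwrite('pics/w4.png',im)
s=get_state();print(s['eef_pos'],s['time'])
for n,x in dict(red_tube=(.419,.151)).items():
    a,r=fit(n,x,[(C,im)],lim=150);print(n,a,r,proj(C,[[*x,0.04]]))
E
```

```text
[0.42264306 0.14949194 0.11903734] 10.5
red_tube [0.41572921 0.15108965] [1.31999263e-06 8.46254835e-07] [[272.90246005 204.83585405]]
```

View pics/w4.png

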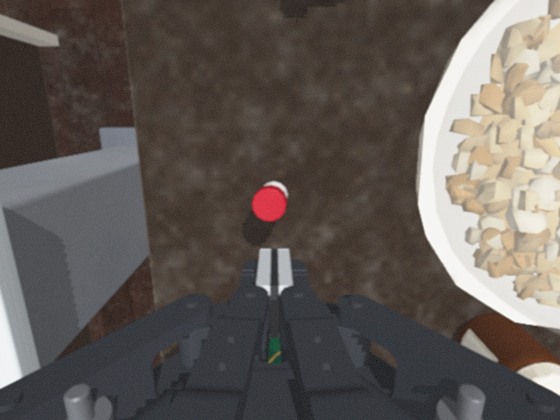

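```bash
python3 - <<'E'
from h import *
V=[(cam(c),read_camera(c)) for c in ('scene','side')]
for v in (V,V[:1],V[1:]): print(fit('red_tube',(.42,.151),v,lim=25))
read_camera('wrist');print(recognise('wrist','red_tube_mid'))
W=[(cam('wrist'),cv2.imread('pics/w4.png'))]
for z in (0,.02): print(z,fit('red_tube',(.42,.151),W,z0=z,lim=60))
h=cv2.connectedComponentsWithStats(mask(W[0][1],'r'));print(h[2][1:],np.round(h[3][1:]))
h=cv2.connectedComponentsWithStats(mask(cv2.imread('pics/w3.png'),'r'));print(h[2][1:])
print(get_state()['eef_pos'],get_state()['contact_force'])
cv2.imwrite('pics/crop.png',np.hstack([cv2.resize(V[0][1][190:260,180:270],None,fx=4,fy=4),cv2.resize(V[1][1][210:280,270:360],None,fx=4,fy=4)]))
E
```

```text
(array([0.4232051 , 0.15128372]), array([-0.24379386,  1.3142048 , -0.54466897,  0.70442725]))
(array([0.42795196, 0.15708259]), array([-1.93385529e-06, -2.26365245e-07]))
(array([0.42177131, 0.14776154]), array([-1.82514697e-06, -2.29893914e-07]))
[{'at': [0.4194, 0.1544, 0.0449], 'p': 0.95}]
0 (array([0.41438647, 0.15165044]), array([-2.36457879e-07,  8.87591511e-07]))
0.02 (array([0.41476667, 0.15707526]), array([ 3.49443155e-07, -4.48739399e-07]))
[[ 251  186   36   36 1003]
 [ 480  316    1    1    1]
 [ 478  319    1    1    1]
 [ 500  319    1    1    1]
 [ 480  321    1    1    1]
 [ 490  320    1    1    1]
 [ 475  327    1    1    1]
 [ 514  326    1    1    1]
 [ 517  326    1    1    1]
 [ 488  328    1    1    1]
 [ 514  329    1    1    1]
 [ 484  331    1    1    1]
 [ 488  331    1    1    1]
 [ 497  330    1    1    1]
 [ 476  333    1    1    1]
 [ 479  333    2    1    2]
 [ 494  332    1    1    1]
 [ 504  333    1    1    1]
 [ 460  335    1    1    1]
 [ 492  335    1    1    1]
 [ 515  334    1    1    1]
 [ 521  334    1    1    1]
 [ 486  336    1    4    4]

[... 1724 characters left out ...]
   1]
 [468 301   1   1   1]
 [472 303   1   1   1]
 [464 305   1   1   1]
 [466 305   1   1   1]
 [470 305   1   1   1]
 [473 305   1   1   1]
 [476 304   1   1   1]
 [477 306   1   1   1]
 [480 306   1   1   1]
 [485 307   1   1   1]
 [480 309   2   2   2]
 [470 310   2   2   2]
 [488 310   1   1   1]
 [496 311   1   1   1]
 [474 312   2   2   2]
 [489 312   1   1   1]
 [477 315   2   2   2]
 [499 314   1   1   1]
 [482 317   2   2   2]
 [499 316   1   1   1]
 [502 317   1   1   1]
 [499 319   1   1   1]
 [490 320   1   1   1]
 [507 321   1   1   1]
 [495 322   1   1   1]
 [506 325   1   1   1]
 [515 326   1   1   1]]
[0.41916031 0.14894892 0.112834  ] [-0.72065677 -0.02338622 -0.5214765 ]
```

View pics/crop.png

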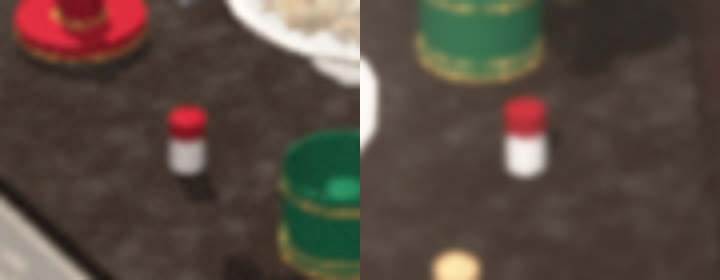

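The tube is still upright and has barely moved, at about (0.418, 0.151). I'll retry with the y corrected, a slightly higher grasp and a staged, gentler close.

>>> servo_tool([
  [[-0.01,0.02,0,0],[-0.01,0.02,0,0],[-0.01,0.02,-0.1,0],[-0.01,0.02,-0.3,0],[-0.01,0.02,-0.5,0]],
], claw=0.3, force=20)

```text
time: 11.2
eef_pos: [0.4188, 0.151, 0.0625]
tcp_rot: [-0.0, 0.707, 0.0, 0.707]
contact_force: [0.2, -0.1, -0.1]
opening: 0.646
```

>>> servo_tool([
  [[0,0,-0.15,0],[0,0,-0.3,0],[0,0,-0.46,0],[0,0,-0.46,0],[0,0,-0.46,0]],
])

```text
time: 11.7
eef_pos: [0.4184, 0.151, 0.0171]
tcp_rot: [-0.0, 0.708, -0.0, 0.706]
contact_force: [1.2, 0.3, -0.1]
opening: 0.651
```

>>> servo_tool([
  [[0,0,0,0],[0,0,0,0],[0,0,0,0],[0,0,0,0],[0,0,0,0]],
], claw=-0.25)

```text
time: 12.2
eef_pos: [0.4192, 0.1511, 0.0181]
tcp_rot: [0.0, 0.707, 0.0, 0.707]
contact_force: [0.5, 0.1, 0.1]
opening: 0.376
```

>>> servo_tool([
  [[0,0,0,0],[0,0,0,0],[0,0,0,0],[0,0,0,0],[0,0,0,0]],
], claw=-0.55)

```text
time: 12.7
eef_pos: [0.419, 0.151, 0.0178]
tcp_rot: [0.0, 0.707, -0.0, 0.707]
contact_force: [0.4, 0.6, -0.9]
opening: 0.222
```

```bash
python3 - <<'E'
from h import *
im=read_camera('wrist');sd=read_camera('side');sc=read_camera('scene')
cv2.imwrite('pics/w5.png',np.hstack([im[120:400,120:440],cv2.resize(sc[190:260,190:260],(240,280)),cv2.resize(sd[210:280,280:350],(240,280))]))
print(fit('red_tube',(.42,.151),[(cam('wrist'),im)],lim=60),fit('red_tube',(.42,.151),[(cam('scene'),sc),(cam('side'),sd)],lim=60))
E
```

```text
(array([0.41900512, 0.14955099]), array([-3.50100322e-07,  2.06913603e-06])) (array([0.42120273, 0.15135162]), array([-0.83624965,  0.8612547 , -0.83573853, -0.13889776]))
```

View pics/w5.png

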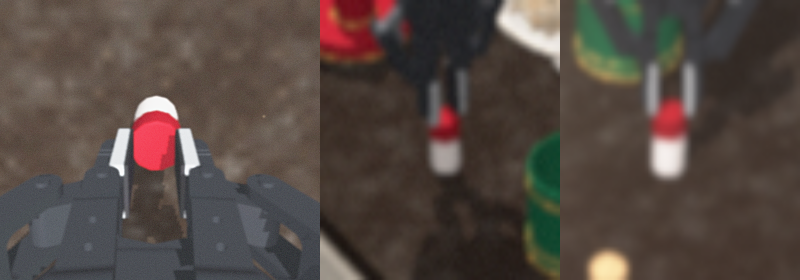

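The pads only hold the top of the cap (tips at mid-cap), so the earlier grip slid off upward. I'll open slightly, go lower and grip again.

>>> servo_tool([
  [[0,0,0,0],[0,0,0,0],[0,0,-0.03,0],[0,0,-0.07,0],[0,0,-0.1,0]],
], claw=-0.1)

```text
time: 13.35
eef_pos: [0.4187, 0.151, 0.0073]
tcp_rot: [-0.0, 0.707, -0.0, 0.707]
contact_force: [-0.5, -1.3, 0.9]
opening: 0.45
```

>>> servo_tool([
  [[0,0,0,0],[0,0,0,0],[0,0,0,0],[0,0,0,0],[0,0,0,0]],
], claw=-0.4)

```text
time: 13.85
eef_pos: [0.4191, 0.151, 0.0079]
tcp_rot: [0.0, 0.707, -0.0, 0.707]
contact_force: [-0.1, 0.2, 0.0]
opening: 0.302
```

```bash
python3 - <<'E'
from h import *
im=read_camera('wrist');sd=read_camera('side')
cv2.imwrite('pics/w6.png',np.hstack([im[120:400,120:440],cv2.resize(sd[210:280,280:350],(280,280))]))
s=get_state();print(s['eef_pos'],s['contact_force'],s['opening'])
for z in (0,.01,.02,.03,.04): print(z,proj(cam('side'),[[.419,.151,z]])-[280,210])
E
```

```text
[0.41906983 0.15102567 0.0079153 ] [ 0.52280825 -0.13558977 -0.60558413] 0.30606412041607073
0 [[31.35926867 40.20924227]]
0.01 [[31.41442552 37.06520071]]
0.02 [[31.4700175  33.89635531]]
0.03 [[31.5260498  30.70241139]]
0.04 [[31.58252766 27.48306959]]
```

View pics/w6.png

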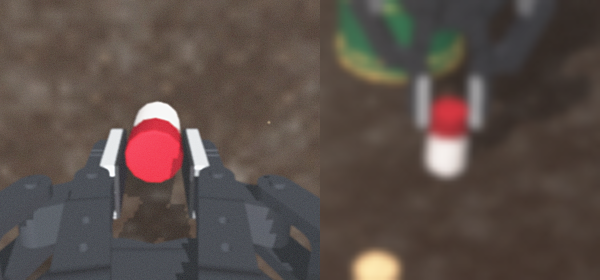

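The tips still end at about z=0.026 while the TCP reads 0.008: half-open pads sit roughly 15 mm back. I'll lower another 8 mm, then close.

>>> servo_tool([
  [[0,0,-0.03,0],[0,0,-0.06,0],[0,0,-0.08,0],[0,0,-0.08,0],[0,0,-0.08,0]],
], claw=-0.35)

```text
time: 14.45
eef_pos: [0.4188, 0.151, -0.0003]
tcp_rot: [-0.0, 0.707, -0.0, 0.707]
contact_force: [0.1, 0.1, 1.7]
opening: 0.326
```

>>> servo_tool([
  [[0,0,0,0],[0,0,0,0],[0,0,0,0],[0,0,0,0],[0,0,0,0]],
], claw=-0.7, force=25)

```text
time: 14.95
eef_pos: [0.419, 0.151, -0.0002]
tcp_rot: [0.0, 0.707, 0.0, 0.707]
contact_force: [0.1, -0.4, 0.4]
opening: 0.302
```

>>> servo_tool([
  [[0,0,0.1,0],[0,0,0.3,0],[0,0,0.55,0],[0,0,0.8,0],[0,0,1,0]],
])

```text
time: 15.45
eef_pos: [0.4196, 0.1511, 0.1022]
tcp_rot: [0.0, 0.706, 0.0, 0.708]
contact_force: [0.3, -0.0, 0.0]
opening: 0.303
```

Solid grip this time: opening steady at 0.302 while lifting. Carrying the tube to the red tin.

>>> servo_tool([
  [[0.1,-0.1,0.1,0],[0.2,-0.3,0.3,0],[0.35,-0.5,0.5,0],[0.35,-0.75,0.6,0],[0.35,-1,0.6,0]],
])

```text
time: 15.95
eef_pos: [0.4559, 0.0493, 0.162]
tcp_rot: [-0.0, 0.706, -0.0, 0.709]
contact_force: [-0.2, -0.8, -0.4]
opening: 0.301
```

>>> servo_tool([
  [[0,-0.2,0,0],[0,-0.4,0,0],[0,-0.6,0,0],[0,-0.8,0,0],[0,-1,0,0]],
])

```text
time: 16.45
eef_pos: [0.4539, -0.0506, 0.1596]
tcp_rot: [0.0, 0.707, -0.0, 0.707]
contact_force: [0.1, -0.2, -0.1]
opening: 0.309
```

>>> servo_tool([
  [[0,-0.2,0,0],[0,-0.4,0,0],[0,-0.6,0,0],[0,-0.8,0,0],[0,-1,0,0]],
])

```text
time: 16.95
eef_pos: [0.4538, -0.1506, 0.1596]
tcp_rot: [0.0, 0.707, -0.0, 0.707]
contact_force: [-0.1, 0.6, -1.2]
opening: 0.304
```

>>> servo_tool([
  [[0,-0.2,0,0],[0,-0.4,0,0],[-0.1,-0.6,0,0],[-0.2,-0.8,0,0],[-0.2,-1,0,0]],
])

```text
time: 17.45
eef_pos: [0.4327, -0.2504, 0.1594]
tcp_rot: [0.0, 0.708, -0.0, 0.707]
contact_force: [0.3, 0.8, 0.1]
opening: 0.302
```

>>> servo_tool([
  [[0,-0.2,0,0],[0,-0.4,0,0],[0,-0.6,0,0],[0,-0.6,0,0],[0,-0.6,0,0]],
])

```text
time: 17.95
eef_pos: [0.4339, -0.3094, 0.1596]
tcp_rot: [0.001, 0.707, 0.0, 0.707]
contact_force: [-0.4, -0.0, -0.3]
opening: 0.302
```

```bash
python3 - <<'E'
from h import *
s=get_state();C=cam('wrist');im=read_camera('wrist');cv2.imwrite('pics/w7.png',im)
print(s['eef_pos'],s['opening'],s['time'])
print(fit('red_tin',(.434,-.365),[(C,im)],lim=80),proj(C,[[.434,-.365,.07]]))
print(recognise('wrist','red_tin'),recognise('wrist','red_tin_mouth'))
E
```

```text
[ 0.43391792 -0.30938405  0.15956235] 0.30232008626634344 17.95
(array([ 0.42521821, -0.38475723]), array([ 3.11098688e-06, -4.59379578e-07])) [[274.88201246 264.3968541 ]]
[{'at': [0.4241, -0.3462, 0.046], 'p': 0.64}] [{'at': [0.426, -0.3451, 0.0442], 'p': 0.92}]
```

View pics/w7.png

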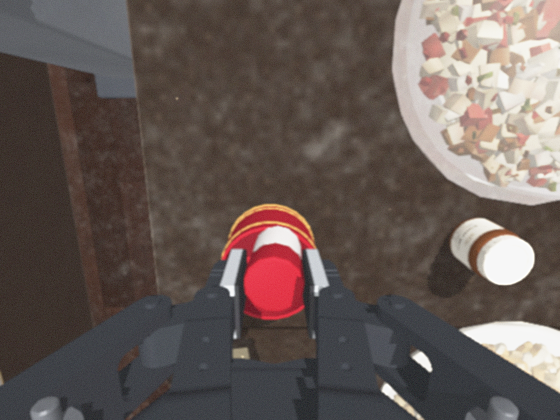

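The tube in hand hides the mouth. I'll move past the tin so the wrist camera sees it unobstructed.

>>> servo_tool([
  [[0,-0.25,0.1,0],[0,-0.5,0.2,0],[0,-0.75,0.3,0],[0,-1,0.3,0],[0,-1,0.3,0]],
])

```text
time: 18.6
eef_pos: [0.4342, -0.4109, 0.1905]
tcp_rot: [-0.0, 0.707, -0.001, 0.707]
contact_force: [-1.1, 0.6, 0.5]
opening: 0.305
```

>>> servo_tool([
  [[0,-0.2,0,0],[0,-0.4,0,0],[0,-0.4,0,0],[0,-0.4,0,0],[0,-0.4,0,0]],
])

```text
time: 19.1
eef_pos: [0.4342, -0.4475, 0.1896]
tcp_rot: [0.0, 0.707, 0.001, 0.707]
contact_force: [0.6, 0.2, -0.6]
opening: 0.305
```

```bash
python3 - <<'E'
from h import *
s=get_state();C=cam('wrist');im=read_camera('wrist');cv2.imwrite('pics/w8.png',im)
print(s['eef_pos'],s['opening'],s['time'])
print(fit('red_tin',(.432,-.365),[(C,im)],lim=80),proj(C,[[.432,-.365,.07]]))
V=[(cam(c),read_camera(c)) for c in('scene','side')]
print(recognise('wrist','red_tin_mouth'))
# mask dump rows
m=mask(im,'r');n,l,st,c=cv2.connectedComponentsWithStats(m);print([(a.tolist(),b.round(1).tolist()) for a,b in zip(st[1:],c[1:]) if a[4]>200])
# IoU fit of rim circle via gold/red edge: print rim proj for inspection
o=im.copy()
for x in [(.432,-.365)]:
    p=pts('red_tin',x)
    for q in proj(C,p): cv2.circle(o,tuple(int(v) for v in q),1,(255,0,0),-1)
cv2.imwrite('pics/w8o.png',o)
E
```

```text
[ 0.43417094 -0.44745471  0.18955601] 0.3052073127898202 19.1
(array([ 0.42957809, -0.37474775]), array([-1.19274210e-06,  1.99582345e-07])) [[272.25929511  99.1556988 ]]
[{'at': [0.4295, -0.3726, 0.0038], 'p': 0.83}]
[([217, 54, 106, 111, 9286], [269.4, 108.7]), ([243, 244, 62, 68, 3252], [273.7, 277.7]), ([185, 266, 25, 21, 215], [200.2, 275.9])]
```

View pics/w8o.png

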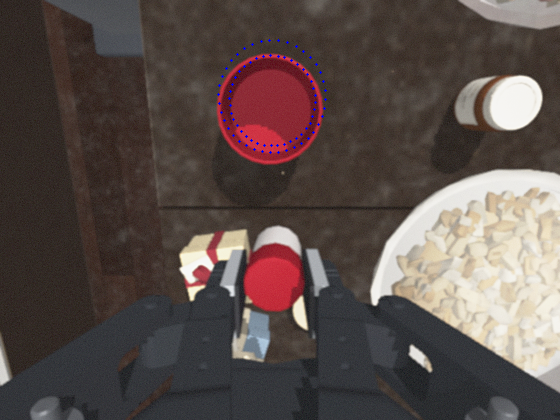

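The rim is centred at (270,109), which gives the red tin at (0.4295, −0.3745). Dropping the tube there.

>>> servo_tool([
  [[-0.04,0.2,0,0],[-0.04,0.5,-0.2,0],[-0.04,0.73,-0.5,0],[-0.04,0.73,-0.8,0],[-0.04,0.73,-0.9,0]],
])

```text
time: 19.8
eef_pos: [0.4286, -0.3732, 0.0965]
tcp_rot: [0.001, 0.708, 0.002, 0.706]
contact_force: [-0.1, 0.2, -0.7]
opening: 0.303
```

>>> servo_tool([
  [[0,0,-0.2,0],[0,0,-0.32,0],[0,0,-0.32,0],[0,0,-0.32,0],[0,0,-0.32,0]],
])

```text
time: 20.3
eef_pos: [0.4306, -0.377, 0.0693]
tcp_rot: [-0.001, 0.707, -0.001, 0.708]
contact_force: [-0.4, -0.9, 0.7]
opening: 0.305
```

>>> servo_tool([
  [[0,0,0,0],[0,0,0,0],[0,0,0,0],[0,0,0,0],[0,0,0,0]],
], claw=0)

```text
time: 20.8
eef_pos: [0.43, -0.376, 0.0679]
tcp_rot: [-0.0, 0.707, -0.0, 0.707]
contact_force: [-0.2, -0.2, 0.2]
opening: 0.499
```

>>> servo_tool([
  [[0,0,0.2,0],[0,0,0.5,0],[0,0,0.8,0],[0,-0.4,1,0],[0,-0.8,1,0]],
])

```text
time: 21.3
eef_pos: [0.4318, -0.4581, 0.1728]
tcp_rot: [-0.003, 0.705, -0.002, 0.709]
contact_force: [0.5, -0.0, 0.6]
opening: 0.499
```

```bash
python3 - <<'E'
from h import *
s=get_state();C=cam('wrist');im=read_camera('wrist');cv2.imwrite('pics/w9.png',im)
print(s['eef_pos'],s['opening'],s['time'])
print(fit('red_tin',(.4295,-.3745),[(C,im)],lim=80),proj(C,[[.4295,-.3745,.07]]))
print(recognise('wrist','red_tube_mid'),recognise('wrist','red_tin_mouth'))
read_camera('scene');print(recognise('scene','red_tube_mid'),recognise('scene','green_tube_mid'))
print(recognise('scene','collar'),recognise('scene','knob'))
m=mask(im,'r');n,l,st,c=cv2.connectedComponentsWithStats(m);print([(a.tolist(),b.round(1).tolist()) for a,b in zip(st[1:],c[1:]) if a[4]>100])
E
```

```text
[ 0.43180538 -0.45812449  0.17284964] 0.4989602657740109 21.3
(array([ 0.42962664, -0.37470337]), array([4.25672511e-08, 3.37971230e-07])) [[271.39568301  95.43465075]]
[{'at': [0.4557, -0.3726, 0.0424], 'p': 0.59}] [{'at': [0.4246, -0.3709, 0.0031], 'p': 0.67}, {'at': [0.4495, -0.3724, 0.0426], 'p': 0.66}]
[{'at': [0.4457, -0.3761, 0.039], 'p': 0.41}] [{'at': [0.6177, -0.0149, 0.0592], 'p': 0.48}, {'at': [0.6213, 0.4261, 0.0415], 'p': 0.42}, {'at': [0.4212, -0.3812, 0.0371], 'p': 0.29}, {'at': [0.445, 0.3555, 0.0172], 'p': 0.29}, {'at': [0.4429, -0.3775, 0.0361], 'p': 0.19}]
[{'at': [0.4455, 0.353, 0.0194], 'p': 0.88}] [{'at': [0.4527, 0.3647, 0.0648], 'p': 0.67}]
[([215, 33, 115, 121, 10346], [271.1, 92.5]), ([205, 226, 17, 28, 179], [212.1, 239.1]), ([229, 264, 20, 14, 174], [237.6, 272.0])]
```

The red tube is in its tin, with the cap seen at about (0.456, −0.373, 0.042). The tin hasn't moved, at (0.4296, −0.3747). Now over to the lid.

>>> servo_tool([
  [[0.1,0.2,0.1,0],[0.2,0.4,0.2,0],[0.28,0.6,0.2,0],[0.28,0.8,0.2,0],[0.28,1,0.2,0]],
])

```text
time: 22.2
eef_pos: [0.4582, -0.354, 0.1877]
tcp_rot: [-0.0, 0.707, 0.001, 0.707]
contact_force: [0.3, 0.0, -0.2]
opening: 0.498
```

>>> servo_tool([
  [[0,0.2,0,0],[0,0.4,0,0],[0,0.6,0,0],[0,0.8,0,0],[0,1,0,0]],
])

```text
time: 22.7
eef_pos: [0.4579, -0.2543, 0.1879]
tcp_rot: [-0.0, 0.707, 0.0, 0.707]
contact_force: [0.3, 0.5, 0.9]
opening: 0.5
```

>>> servo_tool([
  [[0,0.2,0,0],[0,0.4,0,0],[0,0.6,0,0],[0,0.8,0,0],[0,1,0,0]],
])

```text
time: 23.2
eef_pos: [0.4578, -0.1544, 0.1879]
tcp_rot: [-0.0, 0.707, -0.0, 0.707]
contact_force: [0.7, 0.3, 0.7]
opening: 0.501
```

>>> servo_tool([
  [[0,0.2,0,0],[0,0.4,0,0],[0,0.6,0,0],[0,0.8,0,0],[0,1,0,0]],
])

```text
time: 23.7
eef_pos: [0.4576, -0.0545, 0.1879]
tcp_rot: [-0.0, 0.707, -0.0, 0.707]
contact_force: [0.3, 1.0, 0.1]
opening: 0.496
```

>>> servo_tool([
  [[0,0.2,0,0],[0,0.4,0,0],[0,0.6,0,0],[0,0.8,0,0],[0,1,0,0]],
])

```text
time: 24.2
eef_pos: [0.4575, 0.0455, 0.1879]
tcp_rot: [-0.0, 0.707, 0.0, 0.707]
contact_force: [0.0, -0.1, 0.1]
opening: 0.501
```

>>> servo_tool([
  [[0,0.2,0,0],[0,0.4,0,0],[0,0.6,0,0],[0,0.8,0,0],[0,1,0,0]],
])

```text
time: 24.7
eef_pos: [0.4574, 0.1454, 0.1879]
tcp_rot: [-0.0, 0.707, 0.0, 0.707]
contact_force: [0.1, 0.0, -0.3]
opening: 0.499
```

>>> servo_tool([
  [[0,0.2,0,0],[0,0.4,0,0],[0,0.6,0,0],[0,0.8,0,0],[0,0.9,0,0]],
])

```text
time: 25.2
eef_pos: [0.4572, 0.2357, 0.1878]
tcp_rot: [-0.0, 0.707, 0.001, 0.707]
contact_force: [-0.5, -0.4, -1.1]
opening: 0.499
```

>>> servo_tool([
  [[0,0.2,0,0],[0,0.4,0,0],[0,0.6,0,0],[0,0.6,0,0],[0,0.6,0,0]],
])

```text
time: 25.7
eef_pos: [0.4576, 0.2939, 0.1877]
tcp_rot: [-0.001, 0.707, 0.0, 0.707]
contact_force: [-0.1, 0.5, 0.2]
opening: 0.498
```

```bash
python3 - <<'E'
from h import *
s=get_state();C=cam('wrist');im=read_camera('wrist');cv2.imwrite('pics/w10.png',im)
print(s['eef_pos'],s['opening'],s['time'])
a,r=fit('lid',(.46,.3734),[(C,im)],lim=90);print(a,r)
for q in('knob','collar','cover'): print(q,recognise('wrist',q))
p0=dict(MODEL)['lid'];MODEL['rim']=('r',[(.020,.055)])
for z in (.082,.05,.02): print(z,proj(C,[[*a,z]]))
m=mask(im,'r');n,l,st,c=cv2.connectedComponentsWithStats(m);print([(a.tolist(),b.round(1).tolist()) for a,b in zip(st[1:],c[1:]) if a[4]>100])
# wooden knob: bright yellowish
h=cv2.cvtColor(im,cv2.COLOR_BGR2HSV);k=((h[...,0]>10)&(h[...,0]<30)&(h[...,1]>60)&(h[...,2]>120)).astype(np.uint8)
n,l,st,c=cv2.connectedComponentsWithStats(k);print([(a.tolist(),b.round(1).tolist()) for a,b in zip(st[1:],c[1:]) if a[4]>150])
E
```

```text
[0.45760984 0.29391555 0.18767453] 0.49773926312836425 25.7
[0.45898088 0.37132737] [4.64329486e-06 9.68499833e-07]
knob [{'at': [0.4589, 0.3741, 0.0804], 'p': 0.6}]
collar [{'at': [0.4609, 0.3784, 0.0171], 'p': 0.8}, {'at': [0.4594, 0.3697, 0.0809], 'p': 0.26}]
cover [{'at': [0.4595, 0.3777, 0.0191], 'p': 0.6}]
0.082 [[276.51957713 104.63145275]]
0.05 [[276.29210017 105.71798387]]
0.02 [[276.11815554 106.54882077]]
[([492, 0, 20, 49, 338], [503.9, 25.0]), ([497, 39, 54, 46, 511], [522.3, 60.7]), ([220, 45, 113, 118, 9349], [276.2, 103.6]), ([469, 60, 27, 19, 113], [482.2, 67.4]), ([504, 85, 11, 42, 224], [508.7, 104.7])]
[([260, 89, 33, 35, 889], [276.2, 106.0]), ([367, 246, 31, 26, 310], [380.0, 259.9])]
```

The knob is at (0.459, 0.371). I'll position above it, descend and grip with the tips staying above the collar.

>>> servo_tool([
  [[0.01,0.3,0,0],[0.01,0.6,0,0],[0.01,0.77,0,0],[0.01,0.77,-0.3,0],[0.01,0.77,-0.6,0]],
], claw=0.1, force=40)

```text
time: 26.4
eef_pos: [0.46, 0.3717, 0.1285]
tcp_rot: [0.0, 0.706, 0.001, 0.708]
contact_force: [-0.3, -0.6, -0.9]
opening: 0.551
```

>>> servo_tool([
  [[0,0,-0.25,0],[0,0,-0.5,0],[0,0,-0.7,0],[0,0,-0.86,0],[0,0,-0.86,0]],
])

```text
time: 26.9
eef_pos: [0.4573, 0.3696, 0.0391]
tcp_rot: [-0.001, 0.709, -0.001, 0.705]
contact_force: [-1.3, -0.2, 0.5]
opening: 0.553
```

>>> servo_tool([
  [[0,0,0,0],[0,0,0,0],[0,0,0,0],[0,0,0,0],[0,0,0,0]],
], claw=-0.7)

```text
time: 27.4
eef_pos: [0.4598, 0.3716, 0.0433]
tcp_rot: [0.0, 0.706, 0.0, 0.708]
contact_force: [-0.8, 0.1, 4.7]
opening: 0.255
```

```bash
python3 - <<'E'
from h import *
s=get_state();sd=read_camera('side');wr=read_camera('wrist')
print(s['eef_pos'],s['opening'],s['contact_force'],proj(cam('side'),[[.459,.371,z] for z in(.082,.05)]))
cv2.imwrite('pics/w11.png',np.hstack([wr[120:400,120:440],cv2.resize(sd[240:330,250:340],(360,360))[:280]]))
E
```

```text
[0.45982429 0.37156116 0.04328192] 0.25516803232499513 [-0.7942591   0.12478694  4.66837175] [[293.6881258  274.62430615]
 [293.74329246 286.40436532]]
```

>>> servo_tool([
  [[0,0,0.05,0],[0,0,0.1,0],[0,0,0.2,0],[0,0,0.3,0],[0,0,0.3,0]],
])

```text
time: 28.0
eef_pos: [0.4603, 0.3718, 0.0741]
tcp_rot: [0.001, 0.706, 0.001, 0.708]
contact_force: [0.3, 0.4, -1.6]
opening: 0.253
```

```bash
python3 - <<'E'
from h import *
s=get_state();C=[cam(c) for c in('scene','side')];I=[read_camera(c) for c in('scene','side')]
print(s['eef_pos'],s['opening'],s['contact_force'])
for z in(0,.03): print(z,fit('lid',(.459,.371),list(zip(C,I)),z0=z,lim=40))
print(recognise('side','cover'),recognise('side','knob'))
sd=I[1];cv2.imwrite('pics/w12.png',cv2.resize(sd[225:345,230:370],None,fx=5,fy=5))
E
```

```text
[0.46033454 0.37181034 0.07410912] 0.25305580163295927 [ 0.31495992  0.38848384 -1.61179742]
0 (array([0.46112884, 0.35696687]), array([ 2.70290867, 10.55595139, -0.65191724,  5.84302146]))
0.03 (array([0.46012711, 0.3737511 ]), array([-0.61981856,  0.82904376, -0.50208902, -0.02056478]))
[{'at': [0.4555, 0.3913, 0.0478], 'p': 0.85}] [{'at': [0.4597, 0.3801, 0.0932], 'p': 0.68}]
```

The lid lifted cleanly; the silhouette fit matches the pair raised by 30 mm. Carrying it high along x≈0.435.

>>> servo_tool([
  [[0,0,0.2,0],[0,0,0.4,0],[-0.05,0,0.6,0],[-0.15,-0.1,0.8,0],[-0.24,-0.2,1,0]],
])

```text
time: 28.7
eef_pos: [0.4343, 0.3507, 0.1718]
tcp_rot: [-0.0, 0.708, -0.0, 0.707]
contact_force: [-0.0, 0.3, -2.5]
opening: 0.259
```

>>> servo_tool([
  [[0,-0.2,0.1,0],[0,-0.4,0.2,0],[0,-0.6,0.2,0],[0,-0.8,0.2,0],[0,-1,0.2,0]],
])

```text
time: 29.2
eef_pos: [0.4345, 0.2501, 0.1913]
tcp_rot: [-0.0, 0.707, -0.0, 0.707]
contact_force: [0.7, -0.3, -2.5]
opening: 0.257
```

>>> servo_tool([
  [[0,-0.2,0,0],[0,-0.4,0,0],[0,-0.6,0,0],[0,-0.8,0,0],[0,-1,0,0]],
])

```text
time: 29.7
eef_pos: [0.4345, 0.1502, 0.1912]
tcp_rot: [-0.0, 0.707, -0.0, 0.707]
contact_force: [-0.0, -0.1, -2.7]
opening: 0.254
```

>>> servo_tool([
  [[0,-0.2,0,0],[0,-0.4,0,0],[0,-0.6,0,0],[0,-0.8,0,0],[0,-1,0,0]],
])

```text
time: 30.2
eef_pos: [0.4345, 0.0503, 0.1913]
tcp_rot: [0.0, 0.707, 0.0, 0.707]
contact_force: [-0.2, -0.4, -1.8]
opening: 0.255
```

>>> servo_tool([
  [[0,-0.2,0,0],[0,-0.4,0,0],[0,-0.6,0,0],[0,-0.8,0,0],[0,-1,0,0]],
])

```text
time: 30.7
eef_pos: [0.4345, -0.0497, 0.1913]
tcp_rot: [0.0, 0.707, 0.0, 0.707]
contact_force: [1.0, -0.2, -2.2]
opening: 0.261
```

>>> servo_tool([
  [[0,-0.2,0,0],[0,-0.4,0,0],[0,-0.6,0,0],[0,-0.8,0,0],[0,-1,0,0]],
])

```text
time: 31.2
eef_pos: [0.4345, -0.1496, 0.1912]
tcp_rot: [0.0, 0.707, 0.0, 0.707]
contact_force: [-1.2, -0.7, -3.0]
opening: 0.261
```

>>> servo_tool([
  [[0,-0.2,0,0],[0,-0.4,0,0],[0,-0.6,0,0],[0,-0.8,0,0],[0,-1,0,0]],
])

```text
time: 31.7
eef_pos: [0.4346, -0.2495, 0.1912]
tcp_rot: [0.0, 0.707, 0.0, 0.707]
contact_force: [-0.1, -0.5, -2.1]
opening: 0.252
```

>>> servo_tool([
  [[0,-0.2,0,0],[0,-0.4,0,0],[0,-0.6,0,0],[0,-0.8,0,0],[0,-0.9,0,0]],
])

```text
time: 32.2
eef_pos: [0.4349, -0.3412, 0.1918]
tcp_rot: [0.0, 0.707, -0.001, 0.707]
contact_force: [-0.4, -0.5, -1.8]
opening: 0.257
```

>>> servo_tool([
  [[-0.02,-0.2,0,0],[-0.06,-0.35,0,0],[-0.06,-0.35,0,0],[-0.06,-0.35,0,0],[-0.06,-0.35,0,0]],
])

```text
time: 32.7
eef_pos: [0.429, -0.3733, 0.1917]
tcp_rot: [0.0, 0.707, 0.0, 0.707]
contact_force: [-0.5, 0.6, -2.9]
opening: 0.26
```

```bash
python3 - <<'E'
from h import *
s=get_state();C=[cam(c) for c in('scene','side')];I=[read_camera(c) for c in('scene','side')]
print(s['eef_pos'],s['tcp_rot'],s['opening'],s['contact_force'],s['time'])
z=s['eef_pos'][2]-.0433
print('lid',fit('lid',s['eef_pos'][:2],list(zip(C,I)),z0=z,lim=40))
print('tin',fit('red_tin',(.4296,-.3747),list(zip(C,I)),lim=40))
E
```

```text
[ 0.42896946 -0.37334346  0.19167476] [1.52239293e-04 7.07165579e-01 3.78439994e-04 7.07047860e-01] 0.26037712636564014 [-0.54983247  0.61446864 -2.90024549] 32.7
lid (array([ 0.39876936, -0.40811575]), array([ 4.01158453, -7.01337457,  9.06375417, -4.42931366]))
tin (array([ 0.46217236, -0.33778215]), array([-4.4583724 ,  7.42885022, -8.92651057,  2.57631064]))
```

The lid and tin masks merge in the fixed cameras, so that fit isn't usable here. The wrist-measured offsets agree within 1–2 mm, so I'll lower with force checks.

>>> servo_tool([
  [[0,-0.01,-0.2,0],[0,-0.01,-0.4,0],[0,-0.01,-0.6,0],[0,-0.01,-0.75,0],[0,-0.01,-0.78,0]],
])

```text
time: 33.3
eef_pos: [0.4281, -0.3733, 0.1115]
tcp_rot: [0.001, 0.708, 0.001, 0.706]
contact_force: [0.1, -0.2, -3.2]
opening: 0.259
```

>>> servo_tool([
  [[0,0,-0.02,0],[0,0,-0.04,0],[0,0,-0.06,0],[0,0,-0.06,0],[0,0,-0.06,0]],
])

```text
time: 33.8
eef_pos: [0.4292, -0.3752, 0.1083]
tcp_rot: [-0.0, 0.707, -0.0, 0.707]
contact_force: [-0.4, -0.6, -2.9]
opening: 0.258
```

```bash
python3 - <<'E'
from h import *
s=get_state();print(s['eef_pos'],s['contact_force'],s['wrist_torque'])
C=[cam(c) for c in('scene','side')];I=[read_camera(c) for c in('scene','side')]
cv2.imwrite('pics/w13.png',np.hstack([cv2.resize(I[0][250:350,300:400],(400,400)),cv2.resize(I[1][120:190,275:345],(400,400))]))
E
```

```text
[ 0.42916556 -0.37520123  0.10831335] [-0.3912321  -0.56163322 -2.85481059] [-0.01849913 -0.01241679  0.00251549]
```

View pics/w13.png

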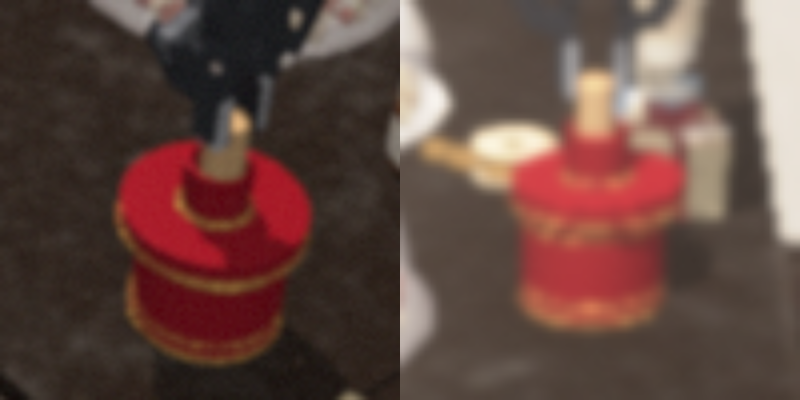

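The lid is centred over the tin, level and partway in, with no contact force. Tips are on the upper part of the knob, clear of the collar. I'll lower it onto the rim.

>>> servo_tool([
  [[0,0,-0.02,0],[0,0,-0.04,0],[0,0,-0.05,0],[0,0,-0.06,0],[0,0,-0.06,0]],
])

```text
time: 34.4
eef_pos: [0.4289, -0.3749, 0.1016]
tcp_rot: [0.0, 0.707, 0.0, 0.707]
contact_force: [0.3, -0.4, -1.9]
opening: 0.256
```

>>> servo_tool([
  [[0,0,-0.01,0],[0,0,-0.02,0],[0,0,-0.03,0],[0,0,-0.03,0],[0,0,-0.03,0]],
])

```text
time: 34.9
eef_pos: [0.4292, -0.3755, 0.1014]
tcp_rot: [-0.0, 0.707, -0.0, 0.707]
contact_force: [-3.0, 3.6, 9.2]
opening: 0.258
```

It made contact at exactly the predicted height (0.1014), so it is seated. Releasing and rising.

>>> servo_tool([
  [[0,0,0.02,0],[0,0,0.02,0],[0,0,0.02,0],[0,0,0.02,0],[0,0,0.02,0]],
], claw=0.1)

```text
time: 35.4
eef_pos: [0.4289, -0.3749, 0.1005]
tcp_rot: [0.0, 0.707, 0.0, 0.707]
contact_force: [-0.0, 0.7, -0.5]
opening: 0.551
```

>>> servo_tool([
  [[0,0,0.2,0],[0,0,0.4,0],[0,0,0.6,0],[0,0,0.8,0],[0,-0.2,1,0]],
], claw=0.4)

```text
time: 35.9
eef_pos: [0.4291, -0.3934, 0.2013]
tcp_rot: [-0.0, 0.707, 0.001, 0.707]
contact_force: [-0.5, -0.0, -0.5]
opening: 0.7
```

>>> servo_tool([
  [[0,-0.2,0.1,0],[0,-0.4,0.1,0],[0,-0.6,0.1,0],[0,-0.6,0.1,0],[0,-0.6,0.1,0]],
])

```text
time: 36.4
eef_pos: [0.4288, -0.4547, 0.2102]
tcp_rot: [0.001, 0.707, 0.0, 0.707]
contact_force: [0.3, 0.3, -0.3]
opening: 0.703
```

```bash
python3 - <<'E'
from h import *
s=get_state();C=cam('wrist');im=read_camera('wrist')
print(s['eef_pos'],s['opening'],s['contact_force'],s['time'])
MODEL['seated']=('r',[(.063,.055),(.078,.055),(.108,.021)])
a,r=fit('seated',(.4295,-.3747),[(C,im)],lim=60);print(a,r)
for q in('knob','collar','cover'): print(q,[(np.round(d['at'],4).tolist(),round(d['p'],2)) for d in recognise('wrist',q)])
MODEL['closed']=('r',[(0,.045),(.063,.055),(.078,.055),(.108,.021)])
print(fit('closed',(.4295,-.3747),[(cam(c),read_camera(c)) for c in('scene','side')],lim=40))
h=cv2.cvtColor(im,cv2.COLOR_BGR2HSV);k=((h[...,0]>10)&(h[...,0]<30)&(h[...,1]>60)&(h[...,2]>110)).astype(np.uint8)
n,l,st,c=cv2.connectedComponentsWithStats(k);print([(u.tolist(),b.round(1).tolist()) for u,b in zip(st[1:],c[1:]) if u[4]>150],proj(C,[[*a,.14]]),proj(C,pts('seated',a))[[0,10,20,30]+[40,50,60,70]].round().tolist())
m=mask(im,'r');n,l,st,c=cv2.connectedComponentsWithStats(m);print([(a.tolist(),b.round(1).tolist()) for a,b in zip(st[1:],c[1:]) if a[4]>1000])
E
```

```text
[ 0.42879325 -0.45470537  0.21023675] 0.7031622627423199 [ 0.25311136  0.3042652  -0.31374783] 36.4
[ 0.42714311 -0.37429989] [ 1.35334119e-06 -2.18672469e-07]
knob [([0.4275, -0.377, 0.1391], 0.6)]
collar [([0.4306, -0.3693, 0.0763], 0.57)]
cover []
(array([ 0.43307543, -0.37063803]), array([-0.7052905 ,  0.53917996, -1.08882549, -0.84907908]))
[([255, 83, 37, 39, 1141], [272.9, 101.7]), ([482, 181, 37, 18, 233], [494.7, 189.2]), ([225, 219, 31, 37, 253], [241.8, 229.8]), ([189, 222, 32, 29, 214], [204.7, 232.6]), ([235, 256, 25, 34, 152], [251.8, 275.5]), ([393, 267, 23, 22, 252], [403.0, 275.6])] [[272.40083684  98.82707282]] [[332.0, 103.0], [270.0, 37.0], [214.0, 108.0], [280.0, 162.0], [335.0, 102.0], [270.0, 33.0], [211.0, 108.0], [280.0, 164.0]]
[([211, 33, 126, 133, 11764], [272.8, 98.5]), ([208, 220, 47, 72, 1124], [226.8, 263.1])]
```

Seated: knob top at 0.139 against 0.140 expected, axis within about 3 mm of the tin. Now the collar: over it, then down in steps.

>>> servo_tool([
  [[-0.01,0.3,0,0],[-0.01,0.6,0,0],[-0.01,0.79,0,0],[-0.01,0.79,-0.2,0],[-0.01,0.79,-0.5,0]],
])

```text
time: 37.2
eef_pos: [0.4295, -0.3764, 0.1633]
tcp_rot: [-0.002, 0.706, -0.001, 0.709]
contact_force: [-0.6, -1.1, -0.3]
opening: 0.701
```

>>> servo_tool([
  [[0,0,-0.2,0],[0,0,-0.4,0],[0,0,-0.6,0],[0,0,-0.8,0],[0,0,-0.8,0]],
])

```text
time: 37.7
eef_pos: [0.4264, -0.3737, 0.0777]
tcp_rot: [0.002, 0.709, 0.002, 0.706]
contact_force: [0.0, 0.0, -0.0]
opening: 0.697
```

>>> servo_tool([
  [[0,0,-0.04,0],[0,0,-0.08,0],[0,0,-0.12,0],[0,0,-0.12,0],[0,0,-0.12,0]],
])

```text
time: 38.2
eef_pos: [0.4281, -0.3761, 0.0692]
tcp_rot: [-0.0, 0.707, -0.0, 0.707]
contact_force: [0.4, -0.0, -0.1]
opening: 0.697
```

```bash
python3 - <<'E'
from h import *
s=get_state();print(s['eef_pos'],s['contact_force'],s['time'])
for z in (.078,.085,.09,.1,.108,.14): print(z,proj(cam('side'),[[.428,-.3755,z]])-[275,120])
E
```

```text
[ 0.42810513 -0.37614075  0.06916498] [ 0.37967044 -0.0267022  -0.05625037] 38.2
0.078 [[33.78220739 30.74885147]]
0.085 [[33.80555731 28.91595199]]
0.09 [[33.82229415 27.60215891]]
0.1 [[33.85591462 24.96305118]]
0.108 [[33.88295286 22.84062975]]
0.14 [[33.99238538 14.25050032]]
```

>>> servo_tool([
  [[0,0,0,0],[0,0,0,0],[0,0,0,0],[0,0,0,0],[0,0,0,0]],
], claw=-0.3, force=50)

```text
time: 38.7
eef_pos: [0.4284, -0.3765, 0.0697]
tcp_rot: [-0.0, 0.707, -0.0, 0.707]
contact_force: [-0.4, 0.8, 5.3]
opening: 0.46
```

>>> servo_tool([
  [[0,0,0,0],[0,0,0,0],[0,0,0.01,0],[0,0,0.02,0],[0,0,0.03,0]],
])

```text
time: 39.2
eef_pos: [0.4274, -0.3753, 0.0708]
tcp_rot: [0.001, 0.708, 0.001, 0.707]
contact_force: [-0.3, 0.7, -0.6]
opening: 0.463
```

>>> servo_tool([
  [[0,0,0.05,0],[0,0,0.1,0],[0,0,0.15,0],[0,0,0.2,0],[0,0,0.25,0]],
])

```text
time: 39.7
eef_pos: [0.428, -0.3761, 0.0974]
tcp_rot: [-0.0, 0.707, -0.0, 0.707]
contact_force: [0.3, -0.1, -0.7]
opening: 0.467
```

```bash
python3 - <<'E'
from h import *
s=get_state();print(s['eef_pos'],s['contact_force'],s['opening'])
read_camera('side')
for q in('cover','inner_lid','knob'): print(q,[(np.round(d['at'],4).tolist(),round(d['p'],2)) for d in recognise('side',q)[:2]])
E
```

```text
[ 0.42803094 -0.37606096  0.09744859] [ 0.30733869 -0.12423471 -0.70361416] 0.4668004857012988
cover [([0.4296, -0.3539, 0.1059], 0.86), ([0.4237, -0.3464, 0.0738], 0.35)]
inner_lid [([0.4302, -0.3457, 0.074], 0.72), ([0.4267, -0.3322, 0.0373], 0.45)]
knob [([0.4293, -0.3444, 0.0658], 0.51)]
```

The cover is rising (about 0.106) and the inner lid is staying on the rim (about 0.074). I'll continue straight up.

>>> servo_tool([
  [[0,0,0.12,0],[0,0,0.24,0],[0,0,0.36,0],[0,0,0.48,0],[0,0,0.6,0]],
])

```text
time: 40.4
eef_pos: [0.4282, -0.3762, 0.1585]
tcp_rot: [-0.0, 0.707, -0.0, 0.707]
contact_force: [0.8, -0.8, -1.9]
opening: 0.461
```

>>> servo_tool([
  [[0,0,0.12,0],[0,0,0.24,0],[0,0,0.36,0],[0,0,0.48,0],[0,0,0.55,0]],
])

```text
time: 40.9
eef_pos: [0.4283, -0.3764, 0.2135]
tcp_rot: [-0.0, 0.707, -0.0, 0.707]
contact_force: [0.3, 0.0, -0.6]
opening: 0.46
```

>>> servo_tool([
  [[0,0,0,0],[0,0,0,0],[0,0,0,0],[0,0,0,0],[0,0,0,0]],
])

```text
time: 41.4
eef_pos: [0.4278, -0.3757, 0.2112]
tcp_rot: [0.0, 0.707, 0.0, 0.707]
contact_force: [-0.0, -0.6, -1.6]
opening: 0.463
```

```bash
python3 - <<'E'
from h import *
s=get_state();print(s['eef_pos'],s['tcp_rot'],s['contact_force'],s['opening'],s['time'])
V=[(cam(c),read_camera(c)) for c in('scene','side')]
MODEL['cov']=('r',[(.063,.055),(.078,.055),(.108,.021)])
for lift in (.13,.14,.15): print('cover',lift,fit('cov',(.428,-.376),V,z0=lift,lim=20))
print('tin',fit('red_tin',(.4296,-.3747),V,lim=25))
for c in('scene','side'):
  for q in('cover','inner_lid','knob','collar','red_tin','red_tube_mid','green_tube_mid'): print(c,q,[(np.round(d['at'],3).tolist(),round(d['p'],2)) for d in recognise(c,q)[:2]])
E
```

```text
[ 0.42778503 -0.37573973  0.21117905] [3.27627438e-04 7.07368726e-01 3.20708741e-04 7.06844591e-01] [-0.00389891 -0.56344455 -1.61521528] 0.4628121555264675 41.4
cover 0.13 (array([ 0.43773067, -0.36653001]), array([-0.74144248,  2.43071663, -2.14735822,  3.24923789]))
cover 0.14 (array([ 0.43278807, -0.37092958]), array([-0.3473657 ,  0.52343931, -0.66948538, -0.00463624]))
cover 0.15 (array([ 0.42773752, -0.37549741]), array([ 0.07617973, -1.36629089,  0.84214285, -3.27798276]))
tin (array([ 0.42006359, -0.38579567]), array([ 0.68813462, -3.49925378,  3.06944074, -6.01143385]))
scene cover [([0.41, -0.392, 0.222], 0.7)]
scene inner_lid [([0.419, -0.379, 0.071], 0.85)]
scene knob [([0.416, -0.38, 0.069], 0.6)]
scene collar [([0.412, -0.388, 0.219], 0.57)]
scene red_tin [([0.401, -0.404, 0.03], 0.89)]
scene red_tube_mid []
scene green_tube_mid []
side cover [([0.428, -0.351, 0.217], 0.95), ([0.428, -0.335, 0.036], 0.56)]
side inner_lid [([0.427, -0.364, 0.072], 0.82)]
side knob [([0.431, -0.361, 0.068], 0.56)]
side collar [([0.429, -0.35, 0.218], 0.98)]
side red_tin [([0.423, -0.337, 0.036], 0.84)]
side red_tube_mid []
side green_tube_mid []
```

```bash
python3 -c "
from plant import *
print(sign_off())"
```

```text
the job is handed in; nothing more can be done
None
```

The job is handed in at about 41.5 s of the 64 s allowed. `sign_off` reports no verdict, so success is judged only from my own checks.

- **Tubes:** Both tubes went into the tins of their colour. The first grip on the red tube was too high and slid off, leaving it upright; a lower second grip held. After each drop, a wrist camera check showed the tube inside its tin. In the last images the networks found neither tube: the closed lid hides the red one, and the green one was simply not reported.
- **Closing the tin:** The two lids were carried together by the knob and lowered onto the red tin. Contact came at the predicted height. After release the knob top measured 0.139 m against 0.140 m expected, and the lid axis was within about 3 mm of the tin's.
- **Cover:** Gripped by its collar and lifted straight up about 14 cm. The grip opening stayed steady at 0.46, the tool was vertical and still, and the wrist force was -1.6 N, close to the cover's weight.
- **Inner lid:** Both fixed cameras still place it on the rim, at about 0.072 m.
- **Disagreements:** Position fits from the fixed cameras differ from the wrist camera's by about 5 mm. The final silhouette fit of the red tin had poor residuals, because the brass lid and the cover's surroundings disturb it, so I disregarded it. I did not recheck the bystanders' positions at the end; no unexpected contact force showed in the reported readings.

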